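# Unsnap the lamp cover of a microscope light source

### The job

The lamp in the microscope's light source needs changing. Squeeze the orange snap tab towards the fixed grip rib just far enough for its hook to come free, lift the cover off while keeping the tab pressed, and lay the cover right way up in the middle of the blue mat, without letting it fall. Go by feel: the hook must not be pulled hard while it is still caught, nor the tab squeezed hard against the end of its slot, and leave the jar, the dish and the bottle where they stand.

Things in the scene. Friction and masses are not known exactly. Their poses are not given: they have to be found in the camera images.
- housing: White light-source box, fixed, 150 (x) x 120 (y) x 75 mm high, black vents on its sides; a lamp compartment opens in its top (85 x 57 mm, centred). Origin: centre of its underside, z up. Its x axis is the cover's x axis when fitted. Inside, out of sight, a steel catch holds the tab's hook: hooked, the cover rises only about 1.5 mm.
- cover: Grey plastic cover, about 130 g, loose, snapped on the housing. Plate 96 (x) x 70 (y) x 4 mm, its top at z = 16 mm; below it a 12 mm deep skirt, 82 x 54 mm, with about 1.5 mm play all round in the opening. Origin: centre, at the skirt's lower edge, z up; fitted it is 63 mm above the housing's origin. Off the housing it rests level on its skirt.
- rib (a point): Top centre of the grip rib, a fixed grey upright plate on the cover, 28 mm wide (y), 5 mm thick, rising from the plate's top to z = 44 mm in the cover's frame; outer face at x = +22 mm. The orange tab stands parallel to it, outer face at x = -22 mm: straddle the two (44 mm across the outer faces) and close along the cover's x.
- tab: Orange snap tab, as wide and tall as the rib. Origin at x = -19.5 mm in the cover's frame (mid thickness, height of the cover's origin). Pressed, it slides to +x up to 15 mm: 3 N plus 0.5 N/mm. A foot hook sits under a hidden catch, placed differently each time: free at a press of 1 to 12 mm; some 3 mm past that the foot meets the slot's far wall. Off the housing, squeeze at will.
- mat: Blue bench mat, fixed, 190 (x) x 170 (y) x 4 mm. Origin: centre of its underside.
- jar: Amber glass jar with white lid, loose, 60 mm across, about 85 mm tall. Origin: centre of its underside. Bystander.
- dish: Small white ceramic dish, loose, 60 mm across, 18 mm tall. Origin: centre of its underside. Bystander.
- flask: Whitish clear plastic bottle with red cap, loose, 50 mm across, 110 mm tall. Origin: centre of its underside. Bystander.
Mind the look-alikes: they are no part of the job. Leave any green or pink look-alike of the cover alone.

How it is judged:
On the way:
1. the cover is lifted clear of the housing, held by the fingers with the tab pressed in (z of cover in the frame of housing above 0.085 m and contact force between the fingers and tab above 0.5 N and x of tab in the frame of cover above -0.0185 m and contact force between cover and housing below 0.1 N), for 0.1 s.
At the end, for the whole second after the job is handed in: The cover lies at rest, released, right way up (within 0.1 rad of level) on its skirt on the mat, its origin within 30 mm of the mat's centre along each of the mat's axes (x of cover in the frame of mat between -0.03 and 0.03 m and y of cover in the frame of mat between -0.03 and 0.03 m and z of cover in the frame of mat between 0.001 and 0.008 m and angle between cover's own z axis and vertical below 0.1 rad and linear speed of cover below 0.02 m/s and contact force between cover and mat above 0.3 N and contact force between the fingers and cover below 0.05 N); the robot touches nothing.
It fails at once if the tab is pulled or squeezed against the housing (its catch or slot) with more than 12 N (contact force between tab and housing above 12 N).
It fails at once if the cover, tab included, is forced against the housing with more than 25 N (contact force between cover and housing above 25 N).
It fails at once if the cover falls freely (faster than 0.7 m/s out of the fingers) (linear speed of cover above 0.7 m/s and contact force between the fingers and cover below 0.05 N).
It fails at once if the jar, the dish or the bottle is pushed more than 20 mm from its place (distance of any of jar, dish, flask from where it was at the start of the episode above 0.02 m).
It also fails if it takes over 72 s, if anything falls off the work surface, if the arm or the gripper's body presses on something with over 40 N, if the wrist force passes 120 N, or if a joint passes its speed limit or range.

### The arm

A 6-joint arm with a two-finger parallel gripper is mounted at the origin on the work surface. World frame = base frame: x ahead of the robot, y to its left, z up, the work surface at z = 0. Lengths are in m, angles in rad, forces in N, time in s.
With the tool pointing down it reaches from about 0.35 to 0.975 m from the base axis. Payload 4.9 kg.
Tool frame: the origin (TCP) lies at the very end of the fingers, on their centre line; the grasp point (between the pads) lies 19 mm behind it; z points along the fingers, y is the line along which they close (so a half turn about z gives the same grasp; the last joint's range is limited). The gripper opens to 85 mm and grips with 20 to 120 N. Pads are 22 mm wide; open, the fingers measure 114 mm over their backs; the gripper's body (76 mm by 85 mm) begins 54 mm behind the grasp point. The pads swing forward as they close: fully open they stand 13 mm farther back than shut.
Start: joints at [1.09, 0.053, 1.613, -0, 1.476, -0.119], TCP at [0.221, 0.585, 0.205] pointing down, gripper open.
Joint ranges: [-3.01, 3.01], [-1.01, 2.22], [0.06, 2.58], [-1.02, 4.17], [0.09, 2.62], [-3.14, 3.14]. Speed limits (rad/s): [2.57, 2.57, 3.14, 3.14, 3.14, 3.14].

### API

Orientations are given as a unit quaternion [w, x, y, z].
In Python, from plant import manip gives the robot as it stands.
- The arm moves only by the tool play_rows, never from a script. Its argument "series" is a list that holds one entry, the list of rows, each a list of 7 numbers: the shift along the world's x, y, z in m, then the turn, a rotation vector about the world's x, y, z in degrees, then the opening, from 0 (shut) to 1 (fully open). In form: [[[dx, dy, dz, rx, ry, rz, grip], ...]]. A call has 1 to 10 rows; each row shifts and turns the commanded pose from where the row before left it; what a row does not reach is not made up. A row lasts 1/10 s, in which the tool goes at most 50 mm and 8.59 degrees, less where a joint would pass 70% of its speed; a pose out of reach is approached as far as the arm can. A call with a gripper value outside its range is refused whole. The fingers move at their own pace and stop on an object; the grip force is fixed at half the most. Time passes only in rows, so rows that do not move let the fingers close. It gives the time, the measured TCP pose, the force, the opening and the grip force at its end, in the units of the state.
- manip.state(): the state, without advancing time (a new reading comes with each control period).
- manip.grab_frame(name): name is "side" or "top"; returns a dict with "frame" (480x640x3 uint8, blue, green, red), "mtx" (3x3 intrinsics, pixels), "k1" (the pictures are not rectified: a ray, as slopes to the right and down, at radius r is drawn at 1 + k1 r^2 times it, then the intrinsics apply), "R" (3x3) and "t" (3): a world point X has camera coordinates R X + t. Camera axes: x right, y down, z forward; pixel columns grow to the right and rows downward; lengths in m; the calibration is good to about 2 mm. A picture is of the moment at which its call begins. There is no depth.
- manip.job_done(): hands the job in; it is judged then, once.
The state is a dict: "time": time; "joint_pos": joint angles; "joint_vel": joint speeds; "joint_efforts": joint torques, N m; "tool_pos": TCP position; "tool_rot": TCP orientation; "contact_force": force on the tool from outside, world axes, zero at the start; "ft_torque": the same for the moment, N m; "gripper_width": opening from 0.0 (shut) to 1.0 (fully open); "grasp_force": force on a finger pad.
Only numpy, scipy, OpenCV 4.12 (cv2) and the standard library are available. Lean on these libraries where they do the work, as an engineer would, in place of code of your own. Each camera call takes 0.05 s, during which the arm holds its last target. There are 200 camera calls.

## Working session

There is one attempt and no reset: what is moved stays moved. The work goes in short steps, Python scripts to look and compute and a tool call to move; the robot and the scene stay as the last step left them, time stands still between calls to the robot, and variables do not carry over. Pictures are saved under pics/ and viewed, at most 10 in all, crops included, and the job is handed in when it is done.

Besides the shell and the picture viewer there is one more tool, called after "Call:" in YAML: its name, and indented under it one key for each argument. play_rows: Moves the arm, as the interface text tells. Its arguments: {"type":"object","properties":{"series":{"type":"array"}},"required":["series"]}

```bash
mkdir -p pics
cat > h.py <<'E'
import numpy as np, cv2, pickle
from plant import manip
def grab(n):
    f=manip.grab_frame(n); f={k:np.array(v) if k!='k1' else v for k,v in f.items()}; return f
def ray(f,uv):
    K=f['mtx']; d=cv2.undistortPoints(np.array([[uv]],float),K,np.array([f['k1'],0,0,0,0.]))[0,0] if False else None
    p=np.linalg.solve(K,[uv[0],uv[1],1.])[:2]; q=p.copy()
    for _ in range(30): q=p/(1+f['k1']*(q@q))
    R=f['R']; return -R.T@f['t'], R.T@np.array([q[0],q[1],1.])
def onz(f,uv,z):
    o,d=ray(f,uv); return o+d*(z-o[2])/d[2]
def proj(f,X):
    c=f['R']@np.array(X,float)+f['t']; q=c[:2]/c[2]; q=q*(1+f['k1']*(q@q)); return (f['mtx']@[q[0],q[1],1])[:2]
E
python3 - <<'E'
from h import *
for n in ('top','side'):
    f=grab(n); cv2.imwrite(f'pics/{n}0.png',f['frame']); pickle.dump(f,open(n+'0.pkl','wb'))
    print(n,-f['R'].T@f['t'],f['R'][2],f['k1'],f['mtx'][0])
print(manip.state())
E
```

```text
top [0.42571883 0.06105979 0.81024836] [ 0.12751192 -0.01815857 -0.9916708 ] -0.1375919233829361 [489.59471821   0.         317.14342873]
side [0.33658033 0.5283442  0.74330334] [ 0.22672392 -0.56287115 -0.79484107] -0.0629615930907846 [527.07400718   0.         321.29721924]
{'time': 0.1, 'joint_pos': array([ 1.09004142e+00,  5.33120567e-02,  1.61416655e+00,  4.17194646e-06,
        1.47599918e+00, -1.18978027e-01]), 'joint_vel': array([-0.00025815, -0.00092503, -0.00179959,  0.00077873, -0.00030645,
        0.00089096]), 'joint_efforts': array([-1.31582756e-04, -3.94900453e+01, -3.71365678e+01, -1.08569589e-04,
        3.92136208e-03, -1.28294491e-05]), 'tool_pos': array([0.22090886, 0.58399834, 0.20396696]), 'tool_rot': array([-2.80411677e-04,  1.79903707e-01,  9.83683774e-01, -8.99894298e-04]), 'contact_force': array([0.27454505, 0.23034683, 0.36513912]), 'ft_torque': array([ 0.00910984, -0.0051066 ,  0.03384779]), 'grasp_force': 0.0, 'gripper_width': 1.0044652592780519}
```

View pics/top0.png

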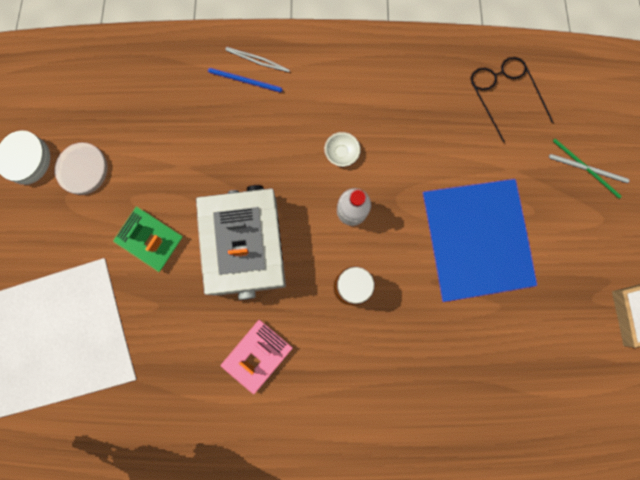

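View pics/side0.png

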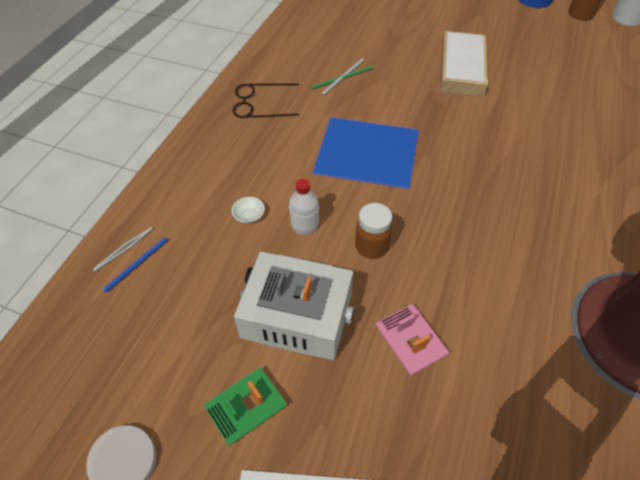

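Candidates in the top view are the grey cover on the white box (240,240), the green one (148,240) and the pink one (257,356), both lying on the bench. The grey one fits: it is grey, on the white housing, with an orange tab. The mat is at (480,240), with dish (342,150), bottle (354,206) and jar (355,286) between. I'll confirm in a crop and measure.

Run:
```python
from h import *
T=pickle.load(open('top0.pkl','rb'));S=pickle.load(open('side0.pkl','rb'))
a=cv2.resize(T['frame'][180:305,185:295],None,fx=3.6,fy=4.0*0.9,interpolation=cv2.INTER_CUBIC)
b=cv2.resize(S['frame'][245:360,230:360],None,fx=3,fy=3,interpolation=cv2.INTER_CUBIC)
H=max(a.shape[0],b.shape[0]);c=np.zeros((H,a.shape[1]+b.shape[1],3),np.uint8);c[:a.shape[0],:a.shape[1]]=a;c[:b.shape[0],a.shape[1]:]=b
cv2.imwrite('pics/crop.png',c);print(c.shape)
def quad(f,m,z,name):
    cs=max(cv2.findContours(m.astype(np.uint8),0,2)[0],key=cv2.contourArea)
    q=cv2.approxPolyDP(cv2.convexHull(cs),0.03*cv2.arcLength(cs,True),True)[:,0]
    P=np.array([onz(f,p,z)[:2] for p in q]); r=cv2.minAreaRect((np.array([onz(f,p,z)[:2] for p in cs[:,0]])*1000).astype(np.float32))
    print(name,q.tolist(),P.round(4).tolist(),r)
for n,f in(('T',T),('S',S)):
    hsv=cv2.cvtColor(f['frame'],cv2.COLOR_BGR2HSV); h,s,v=cv2.split(hsv)
    quad(f,(h>105)&(h<125)&(s>150)&(v>80)& (np.indices(h.shape)[1]>300),0.004,n+' mat')
    Y,X=np.indices(h.shape); roi=(X>190)&(X<290)&(Y>185)&(Y<300) if n=='T' else (X>240)&(X<355)&(Y>250)&(Y<355)
    quad(f,(s<45)&(v>190)&roi,0.075,n+' box')
    quad(f,(s<60)&(v<150)&(v>40)&roi,0.079,n+' plate')
    m=((h>4)&(h<20)&(s>170)&(v>130)&roi).astype(np.uint8)
    k,l,st,ce=cv2.connectedComponentsWithStats(m); print([ (st[i].tolist(),ce[i].round(1).tolist()) for i in range(1,k) if st[i][4]>8])
```

```text
(450, 786, 3)
T mat [[514, 180], [535, 284], [443, 300], [424, 193]] [[0.6443, -0.2977], [0.4627, -0.3261], [0.4368, -0.1633], [0.6182, -0.1356]] ((540.4575805664062, -231.0618896484375), (186.7228240966797, 167.09010314941406), 8.902674674987793)
T box [[270, 189], [282, 283], [205, 293], [197, 198]] [[0.6055, 0.1204], [0.4613, 0.1001], [0.4455, 0.2158], [0.591, 0.2329]] ((525.6047973632812, 166.69052124023438), (148.0887908935547, 118.44426727294922), 7.025045871734619)
T plate [[260, 209], [265, 268], [220, 273], [214, 213]] [[0.5732, 0.1347], [0.4834, 0.1256], [0.4755, 0.1931], [0.5668, 0.2049]] ((525.0029907226562, 164.67803955078125), (95.90345764160156, 71.20116424560547), 6.86852502822876)
[([228, 249, 20, 5, 68], [237.4, 251.4])]
S mat [[330, 120], [416, 130], [408, 186], [314, 172]] [[0.6424, -0.2876], [0.4637, -0.3229], [0.4364, -0.1634], [0.6169, -0.1331]] ((539.6837158203125, -227.48582458496094), (185.20419311523438, 164.95925903320312), 8.94014835357666)
S box [[326, 314], [337, 315], [338, 318], [334, 329], [326, 320]] [[0.4688, 0.1855], [0.4535, 0.1813], [0.4505, 0.1853], [0.4497, 0.2037], [0.4653, 0.1945]] ((457.3700256347656, 193.99285888671875), (17.7156925201416, 22.623319625854492), 14.743789672851562)
S plate [[272, 266], [332, 280], [320, 319], [257, 305]] [[0.5742, 0.1404], [0.4803, 0.1309], [0.473, 0.1981], [0.5661, 0.21]] ((524.0039672851562, 169.78659057617188), (97.18925476074219, 71.91860961914062), 6.863247871398926)
[([304, 278, 6, 22, 56], [306.7, 288.4])]
```

View pics/crop.png

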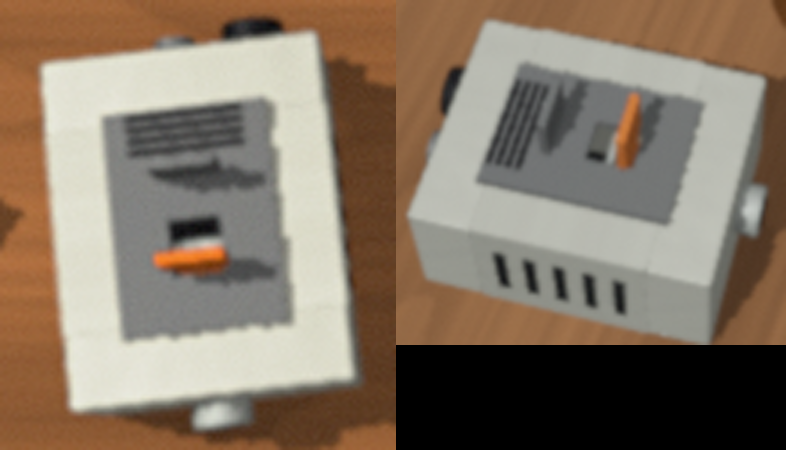

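The crop confirms it: the grey cover has its orange tab on the near side (base side) and its rib on the far side. So the cover's x is about +6.9° from world x, and its centre is about (0.525, 0.167). I'll move above it.

Call:
play_rows:
  series:
    - [[0.025,-0.034,0,0,0,-6.2,1],[0.025,-0.034,0,0,0,-6.2,1],[0.025,-0.034,0,0,0,-6.2,1],[0.025,-0.034,0,0,0,-6.2,1],[0.025,-0.034,0,0,0,-6.2,1],[0.025,-0.034,0,0,0,-6.2,1],[0.025,-0.034,0,0,0,-6.2,1],[0.025,-0.034,0,0,0,-6.2,1],[0.025,-0.034,0,0,0,-6.2,0.8],[0.025,-0.034,0,0,0,-6.2,0.8]]

```text
time: 1.1
tool_pos: [0.4717, 0.2429, 0.2046]
tool_rot: [-0.0, 0.663, 0.749, -0.0]
contact_force: [1.1, 0.6, 0.3]
gripper_width: 0.799
grasp_force: 0.0
```

Run:
```python
from h import *
T=pickle.load(open('top0.pkl','rb'));S=pickle.load(open('side0.pkl','rb'))
# triangulate tab centroid & compare predicted
(o,d),(p,e)=ray(T,(237.4,251.4)),ray(S,(306.7,288.4))
A=np.stack([d,-e],1);s=np.linalg.lstsq(A,p-o,rcond=None)[0];print('tab tri',o+s[0]*d,p+s[1]*e)
a=np.radians(6.9)
for zc in(.095,.1,.107): print(zc,proj(T,[.5247-.0195*np.cos(a),.167-.0195*np.sin(a),zc]),proj(S,[.5247-.0195*np.cos(a),.167-.0195*np.sin(a),zc]))
from scipy.spatial.transform import Rotation as Ro
st=manip.state();q=st['tool_rot'];R=Ro.from_quat(np.r_[q[1:],q[0]]).as_matrix()
print(st['tool_pos'],R.round(4),np.degrees(np.arctan2(R[1,1],R[0,1])),st['gripper_width'],st['contact_force'],st['time'])
```

```text
tab tri [0.50663163 0.16563556 0.09257088] [0.50632614 0.16557122 0.09252707]
0.095 [237.80677761 252.08894605] [307.52461814 287.20331613]
0.1 [237.32191269 251.70759436] [307.42814019 285.36272915]
0.107 [236.6317866  251.16474802] [307.29137358 282.75268613]
[0.47166937 0.2428911  0.20464529] [[-1.221e-01  9.925e-01 -5.000e-04]
 [ 9.925e-01  1.221e-01 -1.000e-04]
 [-0.000e+00 -5.000e-04 -1.000e+00]] 7.012957463010571 0.7988125083501083 [1.11720487 0.59762661 0.25594225] 1.1
```

Call:
play_rows:
  series:
    - [[0.018,-0.025,0,0,0,0,0.68],[0.018,-0.025,0,0,0,0,0.68],[0.0178,-0.0254,0,0,0,0,0.68],[0,0,-0.035,0,0,0,0.68],[0,0,-0.035,0,0,0,0.68],[0,0,0,0,0,0,0.68],[0,0,0,0,0,0,0.68]]

```text
time: 1.8
tool_pos: [0.5243, 0.1691, 0.1346]
tool_rot: [-0.001, 0.661, 0.751, -0.001]
contact_force: [0.2, -0.1, 0.3]
gripper_width: 0.683
grasp_force: 0.0
```

Run:
```python
from h import *
print(manip.state()['tool_pos'])
f=grab('side');g=grab('top')
a=cv2.resize(f['frame'][170:345,210:380],None,fx=2.3,fy=2.3,interpolation=cv2.INTER_CUBIC)
b=cv2.resize(g['frame'][150:325,160:330],None,fx=2.3,fy=2.3,interpolation=cv2.INTER_CUBIC)
cv2.imwrite('pics/pre.png',np.hstack([a,b]))
```

```text
[0.52433451 0.16906331 0.13458667]
```

View pics/pre.png

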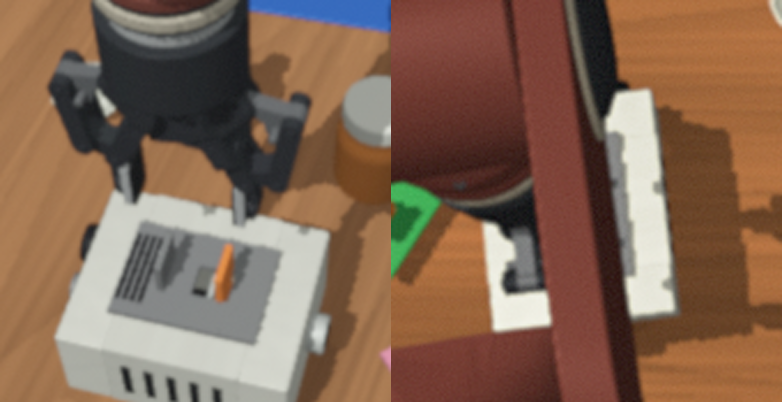

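The fingers (side crop, tips at (130,195) and (240,215)) sit above the cover, straddling the rib at (165,265) and the tab at (225,270). The top view is blocked by the arm. I'll descend slowly and watch the force.

Call:
play_rows:
  series:
    - [[0.0012,-0.0016,-0.01,0,0,0,0.68],[0,0,-0.01,0,0,0,0.68],[0,0,-0.01,0,0,0,0.68],[0,0,-0.008,0,0,0,0.68],[0,0,-0.006,0,0,0,0.68],[0,0,-0.004,0,0,0,0.68],[0,0,-0.003,0,0,0,0.68],[0,0,0,0,0,0,0.62],[0,0,0,0,0,0,0.58],[0,0,0,0,0,0,0.58]]

```text
time: 2.9
tool_pos: [0.5266, 0.1676, 0.0846]
tool_rot: [0.0, 0.661, 0.751, 0.0]
contact_force: [0.3, -0.5, 0.6]
gripper_width: 0.584
grasp_force: 0.0
```

Call:
play_rows:
  series:
    - [[-0.001,0,0,0,0,0,0.56],[0,0,0,0,0,0,0.545],[0,0,0,0,0,0,0.545],[0,0,0,0,0,0,0.545]]

```text
time: 3.3
tool_pos: [0.5252, 0.1675, 0.0842]
tool_rot: [0.0, 0.661, 0.751, 0.0]
contact_force: [0.4, -0.0, 0.3]
gripper_width: 0.545
grasp_force: 0.0
```

Call:
play_rows:
  series:
    - [[0,0,0,0,0,0,0.53],[0,0,0,0,0,0,0.53],[0,0,0,0,0,0,0.53]]

```text
time: 3.6
tool_pos: [0.5252, 0.1675, 0.0841]
tool_rot: [-0.0, 0.661, 0.751, -0.0]
contact_force: [0.4, -0.5, 0.5]
gripper_width: 0.532
grasp_force: 0.0
```

Call:
play_rows:
  series:
    - [[0,0,0,0,0,0,0.52],[0,0,0,0,0,0,0.52],[0,0,0,0,0,0,0.52]]

```text
time: 3.9
tool_pos: [0.5252, 0.1675, 0.0841]
tool_rot: [-0.0, 0.661, 0.751, -0.0]
contact_force: [0.7, 0.8, -0.2]
gripper_width: 0.52
grasp_force: 0.0
```

Call:
play_rows:
  series:
    - [[0,0,0,0,0,0,0.51],[0,0,0,0,0,0,0.51],[0,0,0,0,0,0,0.51]]

```text
time: 4.2
tool_pos: [0.5252, 0.1675, 0.0841]
tool_rot: [-0.0, 0.661, 0.751, -0.0]
contact_force: [0.8, 0.2, -0.1]
gripper_width: 0.514
grasp_force: 0.0
```

Call:
play_rows:
  series:
    - [[0.0004,0,0,0,0,0,0.5],[0,0,0,0,0,0,0.5],[0,0,0,0,0,0,0.5]]

```text
time: 4.5
tool_pos: [0.5256, 0.1675, 0.0841]
tool_rot: [0.0, 0.661, 0.751, -0.0]
contact_force: [-0.1, 0.1, -0.4]
gripper_width: 0.501
grasp_force: 0.0
```

Call:
play_rows:
  series:
    - [[0.0002,0,0,0,0,0,0.49],[0,0,0,0,0,0,0.49],[0,0,0,0,0,0,0.49]]

```text
time: 4.8
tool_pos: [0.5258, 0.1675, 0.0841]
tool_rot: [-0.0, 0.661, 0.751, 0.0]
contact_force: [0.5, 0.5, -0.1]
gripper_width: 0.49
grasp_force: 0.0
```

Call:
play_rows:
  series:
    - [[0.0002,0,0,0,0,0,0.48],[0,0,0,0,0,0,0.48],[0,0,0,0,0,0,0.48]]

```text
time: 5.1
tool_pos: [0.526, 0.1675, 0.0841]
tool_rot: [-0.0, 0.661, 0.751, 0.0]
contact_force: [0.2, 0.4, -0.1]
gripper_width: 0.476
grasp_force: 0.0
```

Run:
```python
from h import *
s=manip.state();print(s['grasp_force'],s['gripper_width'],s['contact_force'],s['ft_torque'])
f=grab('side')
cv2.imwrite('pics/g1.png',cv2.resize(f['frame'][230:330,240:350],None,fx=6,fy=6,interpolation=cv2.INTER_CUBIC))
```

```text
0.0 0.4758970102216492 [ 0.24535365  0.36814368 -0.08045468] [-0.002432   -0.00723759 -0.01426117]
```

View pics/g1.png

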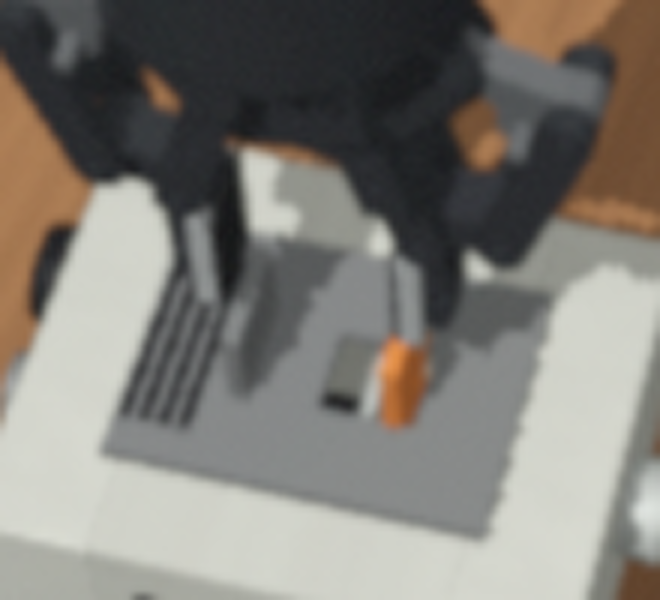

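The side crop shows the finger tips at full-frame pixels about (275,280) on the rib side and (308,287) on the tab side. The rib-side finger seems short of the rib. I'll compute where the tips really are.

Run:
```python
from h import *
S=grab('side');a=np.radians(7);ux=np.array([np.cos(a),np.sin(a),0]);uy=np.array([-np.sin(a),np.cos(a),0]);t=np.array([.526,.1675,0])
for uv in((275,280),(308.3,286.7),(302.5,286)):
  o,d=ray(S,uv)
  for w in(.011,0.):
    k=((t+w*uy-o)@uy)/(d@uy);X=o+k*d;print(uv,w,'along x %.4f z %.4f'%((X-t)@ux,X[2]))
c=np.array([.5255,.1675,0])
for n,x,y,z in(('rib top near',.0195,.014,.107),('rib top far',.0195,-.014,.107),('rib bot near',.0195,.014,.079),('tab top near',-.0195,.014,.107),('tab bot near',-.0195,.014,.079),('tab top far',-.0195,-.014,.107)):
  p=proj(S,c+x*ux+y*uy+[0,0,z]);print(n,p,(p-[240,230])*6)
```

```text
(275, 280) 0.011 along x 0.0231 z 0.1145
(275, 280) 0.0 along x 0.0281 z 0.0958
(308.3, 286.7) 0.011 along x -0.0257 z 0.1160
(308.3, 286.7) 0.0 along x -0.0222 z 0.0974
(302.5, 286) 0.011 along x -0.0172 z 0.1145
(302.5, 286) 0.0 along x -0.0135 z 0.0958
rib top near [277.50903933 285.21997675] [225.05423595 331.31986052]
rib top far [283.25338378 269.25645055] [259.52030266 235.53870333]
rib bot near [278.91446929 295.38407834] [233.48681571 392.30447006]
tab top near [304.00134225 291.03531541] [384.00805353 366.21189249]
tab bot near [304.63979672 301.10940706] [387.83878031 426.65644235]
tab top far [309.22967856 274.81472797] [415.37807133 268.88836784]
```

Run:
```python
from h import *
S=pickle.load(open('side0.pkl','rb'));a=np.radians(7);ux=np.array([np.cos(a),np.sin(a),0]);uy=np.array([-np.sin(a),np.cos(a),0])
t=np.array([.5243,.1691,0])
for uv in((266.5,257),(315.7,266.5)):
  o,d=ray(S,uv)
  for w in(.011,0.,-.011):
    k=((t+w*uy-o)@uy)/(d@uy);X=o+k*d;print(uv,w,'along x %.4f z %.4f'%((X-t)@ux,X[2]))
s=manip.state();print(s['joint_pos'],s['tool_pos'])
f=grab('side');c=f['frame'][255:305,262:325];cv2.imwrite('pics/g2.png',cv2.resize(c,None,fx=12,fy=12,interpolation=cv2.INTER_LANCZOS4))
p=manip.__class__; print([x for x in dir(manip) if x[0]!='_'])
```

```text
(266.5, 257) 0.011 along x 0.0313 z 0.1713
(266.5, 257) 0.0 along x 0.0364 z 0.1542
(266.5, 257) -0.011 along x 0.0416 z 0.1371
(315.7, 266.5) 0.011 along x -0.0362 z 0.1734
(315.7, 266.5) 0.0 along x -0.0331 z 0.1564
(315.7, 266.5) -0.011 along x -0.0299 z 0.1393
[ 1.73510118e-01 -1.38708875e-02  1.88991505e+00  2.33601954e-05
  1.26555889e+00  4.66237917e-02] [0.52600281 0.16753188 0.08408997]
['IKError', 'grab_frame', 'job_done', 'state']
```

View pics/g2.png

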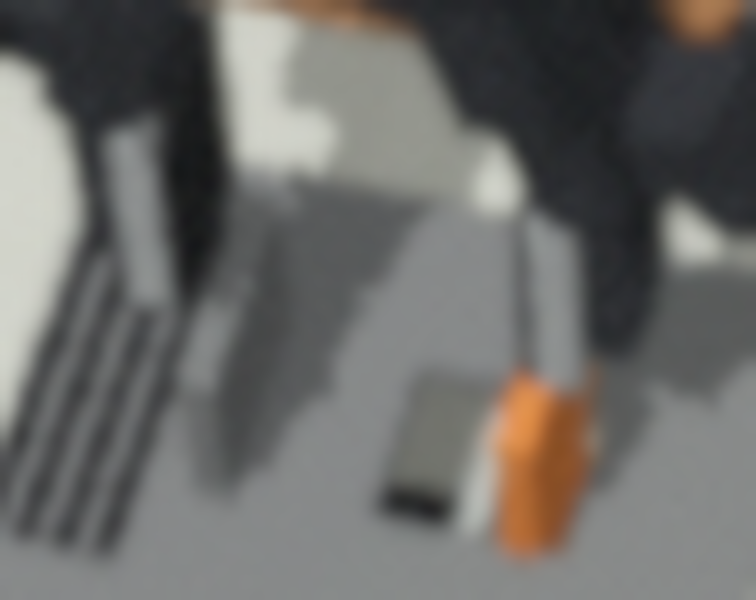

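The crop shows the pad ends at about (550,385) in the crop, overlying the tab's top face. The tips are therefore still at or above the tab's top, which agrees with zero grip force at 40 mm. I'll reopen and go lower in small steps, watching the force.

Call:
play_rows:
  series:
    - [[0,0,0.003,0,0,0,0.55],[0,0,0.003,0,0,0,0.65],[0,0,0,0,0,0,0.65],[0,0,-0.006,0,0,0,0.65],[0,0,-0.002,0,0,0,0.65],[0,0,-0.002,0,0,0,0.65],[0,0,0,0,0,0,0.65]]

```text
time: 5.95
tool_pos: [0.5255, 0.1674, 0.0793]
tool_rot: [-0.0, 0.661, 0.751, -0.001]
contact_force: [-0.1, -0.3, 0.3]
gripper_width: 0.649
grasp_force: 0.0
```

Call:
play_rows:
  series:
    - [[0,0,-0.002,0,0,0,0.65],[0,0,-0.002,0,0,0,0.65],[0,0,0,0,0,0,0.65]]

```text
time: 6.25
tool_pos: [0.5258, 0.1675, 0.0757]
tool_rot: [-0.0, 0.661, 0.751, -0.0]
contact_force: [-0.9, 0.2, -0.2]
gripper_width: 0.65
grasp_force: 0.0
```

Run:
```python
from h import *
s=manip.state();print(s['tool_pos'],s['contact_force'],s['gripper_width'],s['time'])
f=grab('side');c=f['frame'][250:310,255:330];cv2.imwrite('pics/g3.png',cv2.resize(c,None,fx=10,fy=10,interpolation=cv2.INTER_CUBIC))
```

```text
[0.52579137 0.16745734 0.07571967] [-0.87453176  0.23451092 -0.17183525] 0.6501006981159478 6.25
```

View pics/g3.png

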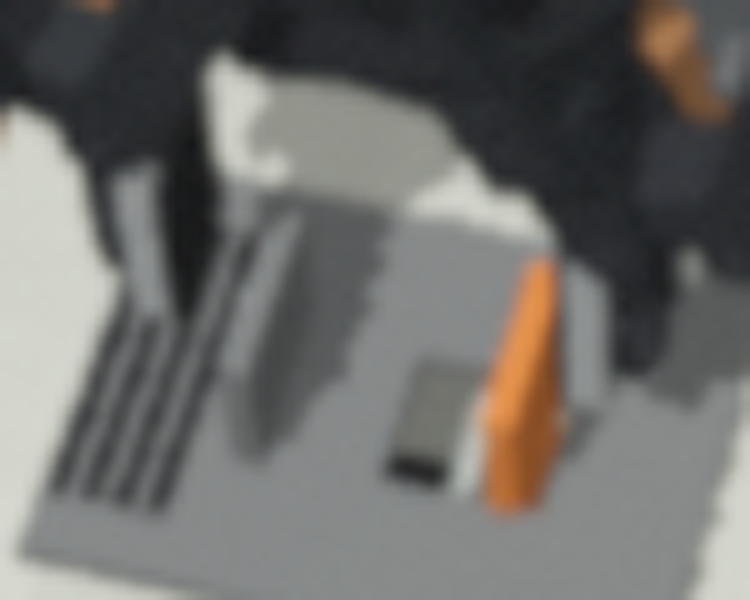

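Call:
play_rows:
  series:
    - [[0,0,-0.002,0,0,0,0.65],[0,0,-0.002,0,0,0,0.65],[0,0,0,0,0,0,0.65]]

```text
time: 6.6
tool_pos: [0.5257, 0.1675, 0.0717]
tool_rot: [-0.0, 0.661, 0.751, -0.0]
contact_force: [0.7, -0.5, -0.7]
gripper_width: 0.648
grasp_force: 0.0
```

Call:
play_rows:
  series:
    - [[0,0,-0.001,0,0,0,0.65],[0,0,-0.001,0,0,0,0.65]]

```text
time: 6.8
tool_pos: [0.5261, 0.1675, 0.0701]
tool_rot: [0.0, 0.661, 0.751, 0.0]
contact_force: [-0.3, 1.1, -0.5]
gripper_width: 0.645
grasp_force: 0.0
```

Call:
play_rows:
  series:
    - [[0,0,-0.001,0,0,0,0.65],[0,0,-0.001,0,0,0,0.65]]

```text
time: 7.0
tool_pos: [0.526, 0.1675, 0.068]
tool_rot: [0.0, 0.661, 0.751, 0.0]
contact_force: [0.1, 0.4, 1.0]
gripper_width: 0.652
grasp_force: 0.0
```

Run:
```python
from h import *
s=manip.state();print(s['tool_pos'],s['contact_force'])
g=grab('top');f=grab('side')
# combined crop
a=cv2.resize(f['frame'][240:310,255:330],(400,373),interpolation=cv2.INTER_CUBIC);b=cv2.resize(g['frame'][190:300,185:285],(340,373),interpolation=cv2.INTER_CUBIC)
cv2.imwrite('pics/g4.png',np.hstack([a,b]))
```

```text
[0.52601371 0.16753683 0.06803763] [0.07826608 0.40374488 0.9825562 ]
```

View pics/g4.png

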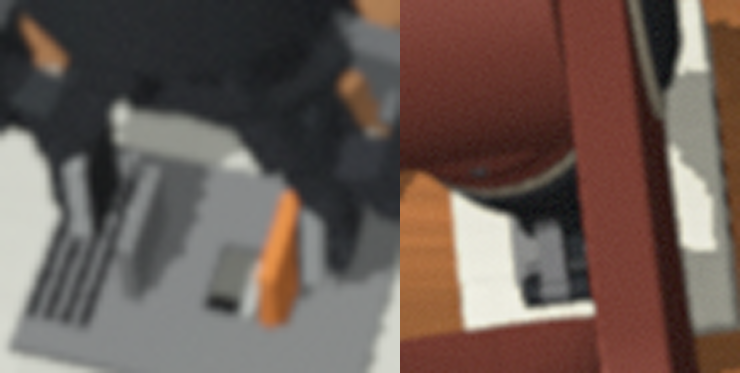

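Side crop: the pads now reach beside the tab, with pad bottoms at about px (315,293) and (271,283). Tip height is about 0.097, so the tips sit roughly 30 mm above the reported TCP. There is no contact yet, so I'll go about 7 mm lower and then close by feel.

Call:
play_rows:
  series:
    - [[0,0,-0.002,0,0,0,0.65],[0,0,-0.001,0,0,0,0.65],[0,0,-0.001,0,0,0,0.62],[0,0,0,0,0,0,0.62]]

```text
time: 7.5
tool_pos: [0.5259, 0.1675, 0.0639]
tool_rot: [-0.0, 0.661, 0.751, -0.0]
contact_force: [-0.1, -1.0, -0.0]
gripper_width: 0.621
grasp_force: 0.0
```

Call:
play_rows:
  series:
    - [[0,0,-0.001,0,0,0,0.6],[0,0,-0.001,0,0,0,0.57],[0,0,0,0,0,0,0.55],[0,0,0,0,0,0,0.55]]

```text
time: 7.9
tool_pos: [0.526, 0.1675, 0.0621]
tool_rot: [-0.0, 0.661, 0.751, -0.0]
contact_force: [0.3, -0.4, 0.5]
gripper_width: 0.552
grasp_force: 0.0
```

Call:
play_rows:
  series:
    - [[0,0,0,0,0,0,0.54],[0,0,0,0,0,0,0.53],[0,0,0,0,0,0,0.53]]

```text
time: 8.2
tool_pos: [0.526, 0.1675, 0.0622]
tool_rot: [0.0, 0.661, 0.751, 0.0]
contact_force: [-0.1, -0.3, -0.1]
gripper_width: 0.535
grasp_force: 0.0
```

Call:
play_rows:
  series:
    - [[0,0,0,0,0,0,0.52],[0,0,0,0,0,0,0.52],[0,0,0,0,0,0,0.52]]

```text
time: 8.5
tool_pos: [0.5259, 0.1675, 0.0621]
tool_rot: [-0.0, 0.661, 0.751, -0.0]
contact_force: [-0.2, -0.6, 0.4]
gripper_width: 0.52
grasp_force: 0.4
```

Call:
play_rows:
  series:
    - [[0,0,0,0,0,0,0.51],[0,0,0,0,0,0,0.51],[0,0,0,0,0,0,0.51]]

```text
time: 8.8
tool_pos: [0.5261, 0.1676, 0.0622]
tool_rot: [0.0, 0.661, 0.751, 0.0]
contact_force: [-0.1, -1.2, 0.3]
gripper_width: 0.511
grasp_force: 3.1
```

Call:
play_rows:
  series:
    - [[0,0,0,0,0,0,0.5],[0,0,0,0,0,0,0.5],[0,0,0,0,0,0,0.5]]

```text
time: 9.1
tool_pos: [0.5263, 0.1676, 0.0623]
tool_rot: [0.0, 0.661, 0.751, 0.0]
contact_force: [0.7, 0.4, 0.7]
gripper_width: 0.496
grasp_force: 4.0
```

Contact has been made: 3.1 N at 43.4 mm and 4.0 N at 42.2 mm, matching the tab spring. Now a gentle lift test.

Call:
play_rows:
  series:
    - [[0.0004,0,0.0005,0,0,0,0.5],[0,0,0.0005,0,0,0,0.5],[0,0,0,0,0,0,0.5]]

```text
time: 9.4
tool_pos: [0.526, 0.1675, 0.0627]
tool_rot: [-0.0, 0.661, 0.751, -0.0]
contact_force: [-0.4, -0.6, -1.4]
gripper_width: 0.503
grasp_force: 3.5
```

Call:
play_rows:
  series:
    - [[0,0,0.0005,0,0,0,0.5],[0,0,0.0005,0,0,0,0.5],[0,0,0,0,0,0,0.5]]

```text
time: 9.7
tool_pos: [0.5262, 0.1675, 0.0639]
tool_rot: [-0.0, 0.661, 0.751, -0.0]
contact_force: [0.6, 0.0, -2.4]
gripper_width: 0.501
grasp_force: 3.6
```

Call:
play_rows:
  series:
    - [[0,0,0.0005,0,0,0,0.5],[0,0,0,0,0,0,0.5]]

```text
time: 9.9
tool_pos: [0.526, 0.1675, 0.0642]
tool_rot: [-0.0, 0.661, 0.751, -0.0]
contact_force: [0.1, -0.1, -3.0]
gripper_width: 0.501
grasp_force: 3.7
```

Force −3 N at +2 mm exceeds the cover's weight, so the hook is still caught. I'll relax, press 1 mm more and try again.

Call:
play_rows:
  series:
    - [[0,0,-0.0012,0,0,0,0.5],[0.0005,0,0,0,0,0,0.488],[0,0,0,0,0,0,0.488],[0,0,0.0006,0,0,0,0.488],[0,0,0.0006,0,0,0,0.488],[0,0,0,0,0,0,0.488]]

```text
time: 10.5
tool_pos: [0.5271, 0.1676, 0.0649]
tool_rot: [0.0, 0.661, 0.751, 0.0]
contact_force: [-0.1, 0.3, -1.9]
gripper_width: 0.489
grasp_force: 4.0
```

Call:
play_rows:
  series:
    - [[0,0,0.0004,0,0,0,0.488],[0,0,0,0,0,0,0.488]]

```text
time: 10.7
tool_pos: [0.5269, 0.1675, 0.0651]
tool_rot: [0.0, 0.661, 0.751, 0.0]
contact_force: [-0.5, 0.6, -1.0]
gripper_width: 0.486
grasp_force: 4.0
```

Call:
play_rows:
  series:
    - [[0,0,0.0005,0,0,0,0.488],[0,0,0.0005,0,0,0,0.488],[0,0,0,0,0,0,0.488]]

```text
time: 11.0
tool_pos: [0.527, 0.1675, 0.0661]
tool_rot: [0.0, 0.661, 0.751, 0.0]
contact_force: [0.4, 0.7, -1.7]
gripper_width: 0.491
grasp_force: 4.0
```

Call:
play_rows:
  series:
    - [[0,0,0.0005,0,0,0,0.488],[0,0,0.0005,0,0,0,0.488],[0,0,0,0,0,0,0.488]]

```text
time: 11.3
tool_pos: [0.527, 0.1675, 0.0671]
tool_rot: [0.0, 0.661, 0.751, 0.0]
contact_force: [0.7, 0.2, -1.9]
gripper_width: 0.495
grasp_force: 4.0
```

The load stays at the cover's weight through +5 mm, so the hook is free. I'll keep lifting gently.

Call:
play_rows:
  series:
    - [[0,0,0.001,0,0,0,0.488],[0,0,0.001,0,0,0,0.488],[0,0,0.001,0,0,0,0.488],[0,0,0.001,0,0,0,0.488],[0,0,0,0,0,0,0.488]]

```text
time: 11.8
tool_pos: [0.5271, 0.1675, 0.0713]
tool_rot: [0.0, 0.661, 0.751, 0.0]
contact_force: [1.1, 0.9, -1.3]
gripper_width: 0.493
grasp_force: 4.0
```

Call:
play_rows:
  series:
    - [[0,0,0.0015,0,0,0,0.488],[0,0,0.0015,0,0,0,0.488],[0,0,0.0015,0,0,0,0.488],[0,0,0.0015,0,0,0,0.488],[0,0,0,0,0,0,0.488]]

```text
time: 12.3
tool_pos: [0.5271, 0.1676, 0.0774]
tool_rot: [0.0, 0.661, 0.751, 0.0]
contact_force: [1.2, 0.1, -0.6]
gripper_width: 0.488
grasp_force: 4.0
```

Run:
```python
from h import *
f=grab('side');a=cv2.resize(f['frame'][230:345,235:360],None,fx=5,fy=5,interpolation=cv2.INTER_CUBIC);cv2.imwrite('pics/l1.png',a)
```

```text
(no output)
```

View pics/l1.png

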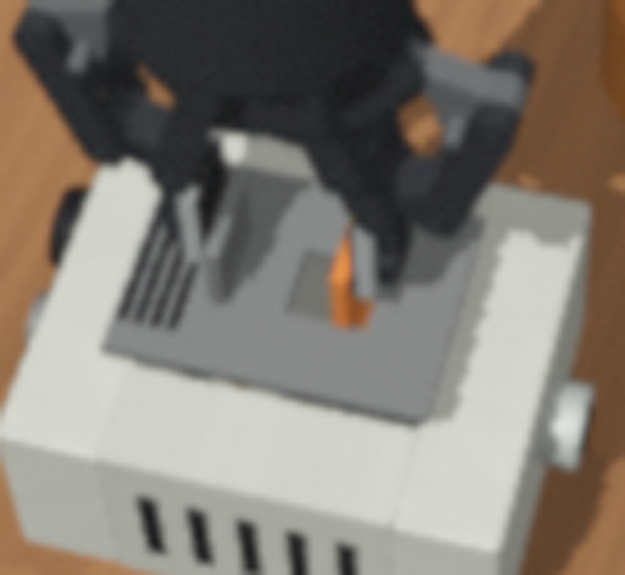

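The near plate edge has risen about 5 px, roughly 14 mm, and a gap shadow shows under it, so the cover is coming up level. I'll lift it clear, then squeeze harder.

Call:
play_rows:
  series:
    - [[0,0,0.002,0,0,0,0.488],[0,0,0.003,0,0,0,0.488],[0,0,0.004,0,0,0,0.488],[0,0,0.004,0,0,0,0.488],[0,0,0.004,0,0,0,0.488],[0,0,0.004,0,0,0,0.488],[0,0,0.004,0,0,0,0.488],[0,0,0.003,0,0,0,0.488],[0,0,0.002,0,0,0,0.488],[0,0,0,0,0,0,0.488]]

```text
time: 13.35
tool_pos: [0.5271, 0.1675, 0.1074]
tool_rot: [0.0, 0.661, 0.751, 0.0]
contact_force: [0.4, 0.2, -0.3]
gripper_width: 0.492
grasp_force: 4.0
```

Call:
play_rows:
  series:
    - [[0,0,0,0,0,0,0.47],[0,0,0,0,0,0,0.45],[0,0,0,0,0,0,0.43],[0,0,0,0,0,0,0.41],[0,0,0,0,0,0,0.39],[0,0,0,0,0,0,0.37],[0,0,0,0,0,0,0.35],[0,0,0,0,0,0,0.32],[0,0,0,0,0,0,0.3],[0,0,0,0,0,0,0.3]]

```text
time: 14.35
tool_pos: [0.5269, 0.1675, 0.107]
tool_rot: [-0.0, 0.661, 0.751, 0.0]
contact_force: [-0.2, 0.3, -1.2]
gripper_width: 0.309
grasp_force: 44.7
```

Call:
play_rows:
  series:
    - [[0,0,0.01,0,0,0,0.3],[0,0,0.015,0,0,0,0.3],[0,0,0.02,0,0,0,0.3],[0,0,0.012,0,0,0,0.3],[0,0,0.005,0,0,0,0.3],[0.001,-0.01,0,0,0,0,0.3],[0.001,-0.02,0,0,0,0,0.3],[0.002,-0.03,0,0,0,0,0.3],[0.002,-0.03,0,0,0,0,0.3],[0.002,-0.03,0,0,0,0,0.3]]

```text
time: 15.35
tool_pos: [0.5341, 0.0459, 0.1677]
tool_rot: [-0.001, 0.661, 0.751, -0.001]
contact_force: [0.4, -0.1, -0.4]
gripper_width: 0.313
grasp_force: 44.7
```

Call:
play_rows:
  series:
    - [[0.002,-0.03,0,0,0,0,0.3],[0.002,-0.03,0,0,0,0,0.3],[0.002,-0.03,0,0,0,0,0.3],[0.002,-0.03,0,0,0,0,0.3],[0.002,-0.03,0,0,0,0,0.3],[0.002,-0.03,0,0,0,0,0.3],[0.002,-0.03,0,0,0,0,0.3],[0,-0.03,0,0,0,0,0.3],[0,-0.02,0,0,0,0,0.3],[0,0,0,0,0,0,0.3]]

```text
time: 16.35
tool_pos: [0.5477, -0.2151, 0.1677]
tool_rot: [-0.001, 0.662, 0.749, -0.001]
contact_force: [0.2, 0.5, -1.2]
gripper_width: 0.307
grasp_force: 44.7
```

Call:
play_rows:
  series:
    - [[0.001,-0.013,-0.01,0,0,0,0.3],[0,0,-0.025,0,0,0,0.3],[0,0,-0.03,0,0,0,0.3],[0,0,-0.03,0,0,0,0.3],[0,0,-0.025,0,0,0,0.3],[0,0,-0.015,0,0,0,0.3],[0,0,-0.01,0,0,0,0.3],[0,0,-0.006,0,0,0,0.3],[0,0,0,0,0,0,0.3]]

```text
time: 17.25
tool_pos: [0.55, -0.2255, 0.0178]
tool_rot: [-0.0, 0.661, 0.751, -0.0]
contact_force: [0.2, 0.2, -1.5]
gripper_width: 0.31
grasp_force: 44.7
```

Call:
play_rows:
  series:
    - [[0,0,-0.002,0,0,0,0.3],[0,0,-0.002,0,0,0,0.3],[0,0,-0.002,0,0,0,0.3],[0,0,0,0,0,0,0.3]]

```text
time: 17.65
tool_pos: [0.5499, -0.2255, 0.0121]
tool_rot: [0.0, 0.661, 0.751, 0.0]
contact_force: [-0.3, -0.3, -0.3]
gripper_width: 0.309
grasp_force: 44.7
```

Call:
play_rows:
  series:
    - [[0,-0.002,-0.001,0,0,0,0.3],[0,0,-0.001,0,0,0,0.3],[0,0,-0.001,0,0,0,0.3],[0,0,0,0,0,0,0.3]]

```text
time: 18.05
tool_pos: [0.5497, -0.2274, 0.0088]
tool_rot: [-0.0, 0.661, 0.75, -0.0]
contact_force: [-0.0, -0.3, -1.9]
gripper_width: 0.313
grasp_force: 44.7
```

Call:
play_rows:
  series:
    - [[0,0,-0.001,0,0,0,0.3],[0,0,-0.001,0,0,0,0.3],[0,0,0,0,0,0,0.3]]

```text
time: 18.35
tool_pos: [0.5498, -0.2274, 0.0068]
tool_rot: [-0.0, 0.661, 0.751, -0.0]
contact_force: [-0.4, -0.1, -1.7]
gripper_width: 0.309
grasp_force: 44.7
```

Call:
play_rows:
  series:
    - [[0,0,-0.001,0,0,0,0.3],[0,0,0,0,0,0,0.3]]

```text
time: 18.55
tool_pos: [0.5498, -0.2274, 0.0059]
tool_rot: [-0.0, 0.661, 0.751, -0.0]
contact_force: [0.2, -0.4, -1.9]
gripper_width: 0.313
grasp_force: 44.7
```

Call:
play_rows:
  series:
    - [[0,0,-0.001,0,0,0,0.3],[0,0,0,0,0,0,0.3]]

```text
time: 18.75
tool_pos: [0.5501, -0.2275, 0.0056]
tool_rot: [-0.0, 0.661, 0.751, -0.0]
contact_force: [-1.2, 0.3, 3.0]
gripper_width: 0.311
grasp_force: 45.3
```

Call:
play_rows:
  series:
    - [[0,0,-0.0007,0,0,0,0.3],[0,0,0,0,0,0,0.3]]

```text
time: 18.95
tool_pos: [0.5502, -0.2276, 0.0054]
tool_rot: [0.0, 0.661, 0.751, -0.0]
contact_force: [-3.5, 1.4, 6.1]
gripper_width: 0.305
grasp_force: 45.7
```

Call:
play_rows:
  series:
    - [[0,0,-0.0005,0,0,0,0.3],[0,0,0,0,0,0,0.3]]

```text
time: 19.15
tool_pos: [0.5503, -0.2276, 0.0053]
tool_rot: [0.0, 0.661, 0.751, -0.0]
contact_force: [-2.5, 2.3, 8.3]
gripper_width: 0.308
grasp_force: 45.9
```

Touchdown. I'll relieve the load, open and retreat.

Call:
play_rows:
  series:
    - [[0,0,0.001,0,0,0,0.35],[0,0,0,0,0,0,0.4],[0,0,0,0,0,0,0.45],[-0.002,0,0,0,0,0,0.5],[-0.003,0,0,0,0,0,0.6],[-0.004,-0.001,0,0,0,0,0.75],[0,0,0,0,0,0,0.8],[0,0,0,0,0,0,0.8]]

```text
time: 19.95
tool_pos: [0.5409, -0.2286, 0.005]
tool_rot: [0.0, 0.661, 0.75, 0.0]
contact_force: [0.1, 0.3, -0.7]
gripper_width: 0.803
grasp_force: 0.0
```

Call:
play_rows:
  series:
    - [[0,0,0.005,0,0,0,0.8],[0,0,0.01,0,0,0,0.8],[0,0,0.02,0,0,0,0.8],[0,0,0.03,0,0,0,0.8],[0,0,0.04,0,0,0,0.8],[0,0,0.04,0,0,0,0.8],[0,0,0.04,0,0,0,0.8],[-0.02,0,0.02,0,0,0,0.8],[-0.03,0,0,0,0,0,0.8],[0,0,0,0,0,0,0.8]]

```text
time: 20.95
tool_pos: [0.4897, -0.2287, 0.212]
tool_rot: [0.001, 0.661, 0.75, -0.0]
contact_force: [1.5, -0.2, -0.2]
gripper_width: 0.798
grasp_force: 0.0
```

Run:
```python
from h import *
f=grab('side');cv2.imwrite('pics/end.png',f['frame'])
h,s,v=cv2.split(cv2.cvtColor(f['frame'],cv2.COLOR_BGR2HSV));Y,X=np.indices(h.shape)
m=((h>4)&(h<20)&(s>170)&(v>130)&(X>310)&(X<425)&(Y>80)&(Y<190))
if m.sum(): c=(X[m].mean(),Y[m].mean());print(m.sum(),c,onz(f,c,.034))
```

```text
22 (np.float64(373.90909090909093), np.float64(142.27272727272728)) [ 0.52616649 -0.22353836  0.034     ]
```

View pics/end.png

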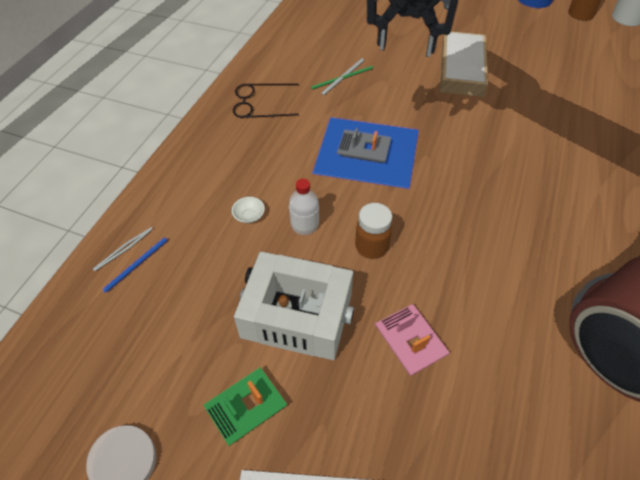

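The cover lies upright near the middle of the mat at px (365,146). Its estimated centre is (0.545, −0.221) against the mat's (0.540, −0.229). The jar, dish and bottle are where they were, and the gripper is clear.

```bash
python3 -c "
from plant import manip
print(manip.job_done())"
```

```text
the job is handed in; nothing more can be done
None
```

I unclipped the cover, lifted it off with the tab pressed and laid it right way up near the middle of the mat (about 5 to 8 mm off centre); the jar, dish and bottle look unmoved, and the job is handed in, but no verdict came back.

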